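# Set the film coater's doctor-bar gap with a feeler gauge

## Task

Set the gap of the film coater to the thin feeler gauge: slide its blade flat along the glass plate under the doctor bar until it sticks out well beyond (some 3 to 5 cm), let go of it, and push the bar gently down until it just nips the blade, then take your hand off the bar. Then slowly (about 3 cm/s) draw the blade straight back out, feeling that it drags lightly under the bar all the way; if it slides free, push it back in and lower the bar a little more. Lay the gauge gently back in its tray, leaving the bar at the set gap (do not push it while the blade is not under it); do not force anything or disturb the other things.

Things in the scene. Friction and masses are not known exactly. Their poses are not given: they have to be found in the camera images.
- gauge_thin_grip (a point): Centre of the upright black grip of the thin feeler gauge (loose, about 0.15 kg), 24 mm above the gauge's underside. The grip is 44 mm long (x), 14 mm wide (y), its top 48 mm above the underside; hold it across the 14 mm. x points along the blade to its free tip, 107 mm ahead of this point; z up. Starts flat on the tray's floor.
- gauge_thin_tip (a point): Point on the underside of the thin gauge at the blade's tip (107 mm ahead of the grip's centre and 24 mm below it); same axes.
- gauge_thin: The thin gauge: flat steel blade 5 mm thick, 26 mm wide, 129 mm long, with the grip standing on its rear end, so that 85 mm of bare blade stands out. Origin on its underside beneath the grip's centre; x to the tip.
- gauge_thick: A second gauge of the same form with a blade 11 mm thick, lying in the same tray; either may be on the left. Not needed; origin on its underside beneath its grip.
- tray: White tray fixed to the bench, 210 (x) x 240 (y) mm, 14 mm high, walls and floor 4 mm thick, open above. Origin at the centre of its underside.
- coater: Film coater fixed to the bench: bed 260 (x) x 130 (y) mm, metal top 30 mm up, two steel posts (80 mm high, 102 mm between inner faces) guiding the doctor bar across it. A fixed glass plate 250 x 96 mm covers the bed, 2 to 7 mm thick, not measured: feel for its top. Origin: centre of underside; x along the bed, away from the robot; bar at x = +70 mm. The blade goes in from the -x side.
- bar: Steel doctor bar, 96 mm long (y), 16 mm thick; origin at the middle of its own underside, 34 to 38 mm above the metal bed. A dark strip fixed in it stands out 6 to 18 mm below that, not measured; it bears on the blade. Bar slides up and down only, held by dry friction where it is left: about 4 N moves it down, over 10 N up. At the blade the push rises steeply; stopped at 8 to 12 N in all it keeps a light nip.
- bar_pad (a point): Top of the black round push pad, 30 mm across, on the middle of the bar: 47 mm above the bar's underside. Push it straight down here with shut fingers; it meets the blade after 4 to 25 mm.
- bed_line (a point): Point on the metal bed's top, under the glass plate, straight below the middle of the bar; x along the bed (direction of insertion), z up.
- spatula: Steel spatula lying in the tray between the gauges; bystander.
- reagent: Brown bottle, 56 mm wide, 110 mm high, beyond the coater; bystander.
- beaker: Glass beaker, 70 mm wide, 90 mm high; bystander.
- jar: White jar, 60 mm wide, 65 mm high, on the coater's left; bystander.
- dish: Glass dish, 84 mm wide, 14 mm high, on the near side; bystander.
- weight: Brass balance weight, 32 mm wide, 42 mm high; bystander.
Not all that is in view belongs to the job. What is shaped like the gauge_thin but blue is not meant.

How it is judged:
On the way, in this order (a step that is already met when the one before it is completed fails the run):
1. the thin blade lies flat on the glass plate under the bar, its tip at least 25 mm beyond the bar's middle, the bar not yet lowered onto it (x of gauge_thin_tip in the frame of bed_line above 0.025 m and y of gauge_thin_tip in the frame of bed_line between -0.035 and 0.035 m and z of gauge_thin_tip in the frame of bed_line between 0 and 0.0085 m and angle between gauge_thin's own z axis and vertical below 0.06 rad and contact force between bar and gauge_thin below 0.2 N and z of bar in the frame of bed_line above 0.032 m), for 0.2 s.
2. the bar nips the blade by itself (over 1 N) with the hand off the bar, blade still at least 25 mm through (x of gauge_thin_tip in the frame of bed_line above 0.025 m and y of gauge_thin_tip in the frame of bed_line between -0.035 and 0.035 m and z of gauge_thin_tip in the frame of bed_line between 0 and 0.0085 m and angle between gauge_thin's own z axis and vertical below 0.06 rad and contact force between bar and gauge_thin above 1 N and contact force between the fingers and bar below 0.1 N), for 0.2 s.
3. the held blade is drawn back, dragging under the bar (over 1 N between bar and blade) while its tip is 2 to 23 mm beyond the bar (x of gauge_thin_tip in the frame of bed_line between 0.002 and 0.023 m and contact force between each of bar, the fingers and gauge_thin above 1 N), for 0.15 s.
At the end, for the whole second after the job is handed in: The bar is left at the height where it nipped the blade (its underside 12 to 31 mm above the metal bed, for strips 6 to 18 mm and glass 2 to 7 mm), and the thin gauge lies at rest, flat (within 0.1 rad), grip and tip within the tray's outline, on the tray's floor, released (z of bar in the frame of bed_line between 0.012 and 0.031 m and x of gauge_thin_grip in the frame of tray between -0.105 and 0.105 m and y of gauge_thin_grip in the frame of tray between -0.12 and 0.12 m and z of gauge_thin_grip in the frame of tray below 0.034 m and angle between gauge_thin's own z axis and vertical below 0.1 rad and x of gauge_thin_tip in the frame of tray between -0.105 and 0.105 m and y of gauge_thin_tip in the frame of tray between -0.12 and 0.12 m and contact force between the fingers and gauge_thin below 0.1 N and linear speed of gauge_thin below 0.02 m/s); the robot touches nothing.
It fails at once if the bar and the thin gauge press on each other with more than 20 N (forced) (contact force between bar and gauge_thin above 20 N).
It fails at once if the thin gauge is dropped or slammed into the tray (touching it at over 0.4 m/s, a fall of some 10 mm) (contact force between gauge_thin and tray above 2 N and linear speed of gauge_thin above 0.4 m/s).
It fails at once if the arm (not the fingertips) presses the coater with more than 25 N (contact force between the arm and coater above 25 N).
It fails at once if the bar is pushed (over 1 N) while the thin blade is not under it (contact force between any of the fingers, the arm and bar above 1 N and not (x of gauge_thin_tip in the frame of bed_line above 0 m and y of gauge_thin_tip in the frame of bed_line between -0.05 and 0.05 m)).
It fails at once if a bystander is moved more than 30 mm (distance of any of spatula, reagent, beaker, jar, dish, weight, gauge_thick from where it was at the start of the episode above 0.03 m).
It also fails if it takes over 67 s, if anything falls off the work surface, if the arm or the gripper's body presses on something with over 40 N, if the wrist force passes 120 N, or if a joint passes its speed limit or range.

## Robot

A 6-joint arm with a two-finger parallel gripper is mounted at the origin on the work surface. World frame = base frame: x ahead of the robot, y to its left, z up, the work surface at z = 0. Lengths are in m, angles in rad, forces in N, time in s.
With the tool pointing down it reaches from about 0.375 to 0.975 m from the base axis. Payload 3.8 kg.
Tool frame: the origin (TCP) lies midway between the tips of the shut fingers; the grasp point (between the pads) lies 19 mm behind it; z points along the fingers, y is the line along which they close (so a half turn about z gives the same grasp; the last joint's range is limited). The gripper opens to 85 mm and grips with 20 to 120 N. Pads are 22 mm wide; open, the fingers measure 114 mm over their backs; the gripper's body (76 mm by 85 mm) begins 54 mm behind the grasp point. The pads swing forward as they close: fully open they stand 13 mm farther back than shut.
Start: joints at [1.173, 0.264, 1.604, -0, 1.274, -0.037], TCP at [0.238, 0.632, 0.231] pointing down, gripper open.
Joint ranges: [-2.63, 2.63], [-0.94, 2.18], [0.31, 2.57], [-1.31, 4.45], [0, 2.66], [-2.55, 2.55]. Speed limits (rad/s): [2.57, 2.57, 3.14, 3.14, 3.14, 3.14].

## Interface

Orientations are given as a unit quaternion [x, y, z, w].
In Python, from rig import bot gives the robot as it stands. The module is installed in compiled form; this text tells all that it offers.
- The arm moves only by the tool step_arm, never from a script. Its argument "steps" is a list of rows, each an object of numbers: "dx", "dy", "dz": the shift along the tool's x, y, z in cm; "ax", "ay", "az": the turn, a rotation vector about the tool's x, y, z in degrees. In form: [{"dx": .., "dy": .., "dz": .., "ax": .., "ay": .., "az": ..}, ...]. A call has exactly 5 rows; each row is the pose to reach, as a shift and turn from the pose commanded when the call began, along the tool's axes at that moment; what a row does not reach only later rows make up. A row lasts 1/8 s, in which the tool goes at most 62.5 mm and 10.7 degrees, less where a joint would pass 70% of its speed; a pose out of reach is approached as far as the arm can. A call with a gripper value outside its range is refused whole. "fingers" is the opening, from 0 (shut) to 1 (fully open), set as the call begins (left out, the last holds). The fingers move at their own pace and stop on an object; "newtons" is the grip in N (left out, the last holds). Time passes only in rows, so rows that repeat a pose let the fingers close, or fill a call up. It gives the time, the measured TCP pose, the force, the opening and the grip force at its end, in the units of the state.
- bot.get_obs(): the state, without advancing time (a new reading comes with each control period).
- bot.camera(name): name is "scene" or "top" or "wrist"; returns the picture (420x560x3 uint8, red, green, blue); there is no depth.
- bot.camera_info(name): a dict with "camera_matrix" (3x3 intrinsics, pixels), "origin" and "rotation" of the camera in the world. Camera axes: x right, y down, z forward; pixel columns grow to the right and rows downward; lengths in m; the calibration is good to about 2 mm. The wrist camera is an equidistant fisheye: a pixel r from the principal point sees the ray r / f radians off the axis. A picture is of the moment at which its call begins: read the wrist's pose just before it. camera_info takes no time and is no camera call; for the wrist camera it gives the pose at the moment of the call.
- bot.sign_off(): hands the job in; it is judged then, once.
The state is a dict: "time": time; "joint_pos": joint angles; "qvel": joint speeds; "joint_torque": joint torques, N m; "position": TCP position; "ee_rot": TCP orientation; "contact_force": force on the tool from outside, world axes, zero at the start; "wrist_torque": the same for the moment, N m; "grip_width": finger opening in m; "gripper_force": force on a finger pad.
Only numpy, scipy, OpenCV 4.12 (cv2) and the standard library are available. Lean on these libraries where they do the work, as an engineer would, in place of code of your own. Each camera call takes 0.05 s, during which the arm holds its last target. There are 200 camera calls.

## Working session

There is one attempt and no reset: what is moved stays moved. The work goes in short steps, Python scripts to look and compute and a tool call to move; the robot and the scene stay as the last step left them, time stands still between calls to the robot, and variables do not carry over. Pictures are saved under pics/ and viewed, at most 11 in all, crops included, and the job is handed in when it is done.

Besides the shell and the picture viewer there is one more tool, called in YAML: its name, and indented under it one key for each argument. step_arm: Moves the arm, as the interface text tells. Its arguments: {"type":"object","properties":{"steps":{"type":"array","items":{"type":"object","properties":{"dx":{"type":"number"},"dy":{"type":"number"},"dz":{"type":"number"},"ax":{"type":"number"},"ay":{"type":"number"},"az":{"type":"number"}}}},"fingers":{"type":"number"},"newtons":{"type":"number"}},"required":["steps"]}

```bash
mkdir -p pics; cat > h.py <<'E'
import numpy as np,cv2
from rig import bot
from scipy.spatial.transform import Rotation as R
def snap(n,f,crop=None,s=1):
    i=bot.camera_info(n);im=bot.camera(n)
    cv2.imwrite('pics/full_'+f,im[:,:,::-1])
    if crop: x0,y0,x1,y1=crop; im=im[y0:y1,x0:x1]
    if s!=1: im=cv2.resize(im,None,fx=s,fy=s,interpolation=cv2.INTER_CUBIC)
    cv2.imwrite('pics/'+f,im[:,:,::-1]);return i
def ray(i,u,v,fish=False):
    K=np.array(i['camera_matrix']);x=(u-K[0,2])/K[0,0];y=(v-K[1,2])/K[1,1]
    if fish:
        r=np.hypot(x,y);d=np.array([x/r*np.sin(r),y/r*np.sin(r),np.cos(r)]) if r>1e-9 else np.array([0,0,1.])
    else: d=np.array([x,y,1.])
    return np.array(i['rotation'])@d
def at(n,u,v,z,i=None):
    i=i or bot.camera_info(n);d=ray(i,u,v,n=='wrist');o=np.array(i['origin']);return o+d*(z-o[2])/d[2]
def proj(n,p):
    i=bot.camera_info(n);c=np.array(i['rotation']).T@(np.array(p)-i['origin']);K=np.array(i['camera_matrix'])
    return (K@(c/c[2]))[:2]
E
python3 - <<'E'
from h import *
a=bot.camera('top');b=bot.camera('scene')
cv2.imwrite('pics/t0.png',cv2.resize(a,(800,600),interpolation=3)[:,:,::-1]);cv2.imwrite('pics/s0.png',cv2.resize(b,(800,600),interpolation=3)[:,:,::-1])
for n in('top','scene'):
    i=bot.camera_info(n);print(n,np.round(i['camera_matrix'],1).tolist(),np.round(i['origin'],3),np.round(i['rotation'],3).tolist())
o=bot.get_obs();print({k:np.round(v,3).tolist() for k,v in o.items()})
E
```

```text
top [[495.7, 0.0, 271.6], [0.0, 495.7, 214.1], [0.0, 0.0, 1.0]] [0.295 0.03  1.229] [-0.701, 0.706, -0.073, 0.069]
scene [[429.2, 0.0, 277.9], [0.0, 429.2, 206.4], [0.0, 0.0, 1.0]] [ 0.94  -0.759  0.794] [0.872, 0.21, -0.102, -0.43]
{'time': 0.1, 'joint_pos': [1.173, 0.265, 1.605, 0.0, 1.274, -0.037], 'qvel': [-0.002, -0.002, -0.003, 0.002, 0.001, -0.001], 'joint_torque': [0.0, -51.671, -36.859, -0.0, 0.006, -0.0], 'position': [0.238, 0.631, 0.23], 'ee_rot': [0.179, 0.984, -0.001, -0.0], 'contact_force': [-0.584, -0.903, -0.998], 'wrist_torque': [-0.015, 0.006, 0.032], 'gripper_force': 0.0, 'grip_width': 0.085}
```

View pics/t0.png

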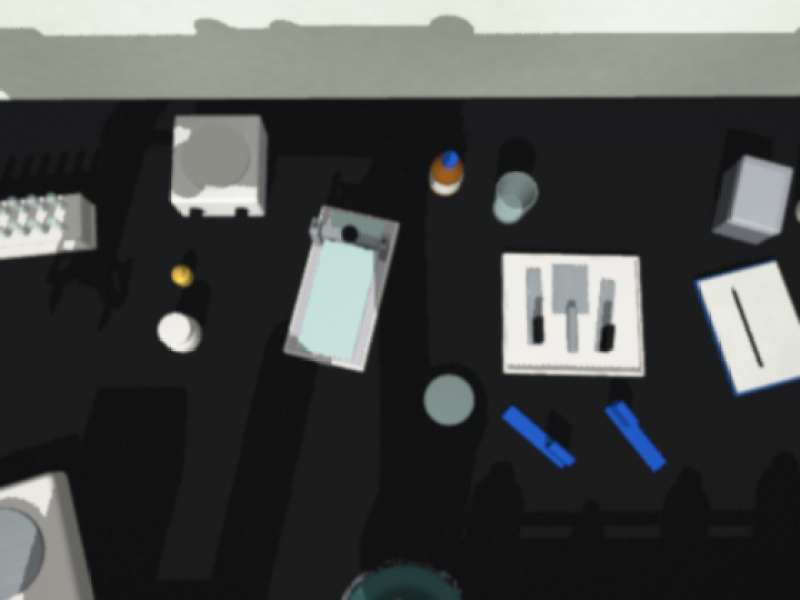

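View pics/s0.png

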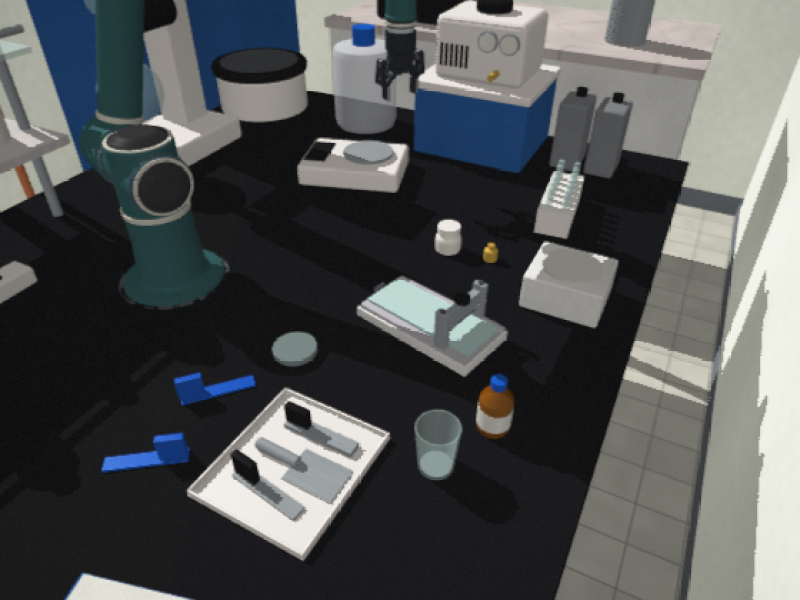

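Top: the coater is at (342,288), its pad at (349,233), the tray at (572,314), and the blue decoys below the tray. Two black-grip gauges lie in the tray: left (grip 538,330) and right (grip 606,338). I'll confirm which is thin in an enlarged scene crop.

```bash
sed -i "s/^def snap/_ci=bot.camera_info\ndef ci(n):\n    i=dict(_ci(n));i['rotation']=R.from_quat(i['rotation']).as_matrix() if np.size(i['rotation'])==4 else np.array(i['rotation']);return i\ndef snap/; s/bot.camera_info(n)/ci(n)/g" h.py
python3 - <<'E'
from h import *
a=cv2.imread('pics/s0.png');b=cv2.imread('pics/t0.png')
im=bot.camera('scene')[:,:,::-1]
c1=cv2.resize(im[275:375,150:275],(625,500),interpolation=3)  # x5 of 125x100
cv2.imwrite('pics/c1.png',c1)
tm=bot.camera('top')[:,:,::-1]
c2=cv2.resize(tm[170:270,345:455],(440,400),interpolation=3);c3=cv2.resize(tm[140:265,195:285],(288,400),interpolation=3)
cv2.imwrite('pics/c2.png',np.hstack([c2,c3]))
print(ci('top'))
for n,u,v,z in(('padtop',349,233,.085),('trayC',572,314,.014),('gL',538,330,.04),('gR',606,338,.04)):
    print(n,at('top',u*.7,v*.7,z))
E
```

```text
{'camera_matrix': array([[495.74412588,   0.        , 271.64001098],
       [  0.        , 495.74412588, 214.06630644],
       [  0.        ,   0.        ,   1.        ]]), 'origin': array([0.29491945, 0.03017799, 1.22935639]), 'rotation': array([[-0.00683823, -0.98003682,  0.19869845],
       [-0.9999646 ,  0.00572775, -0.00616302],
       [ 0.00490189, -0.19873356, -0.9800413 ]])}
padtop [0.65237381 0.08787459 0.085     ]
trayC [ 0.52482722 -0.29912073  0.014     ]
gL [ 0.49251305 -0.232455    0.04      ]
gR [ 0.47803458 -0.34753771  0.04      ]
```

View pics/c1.png

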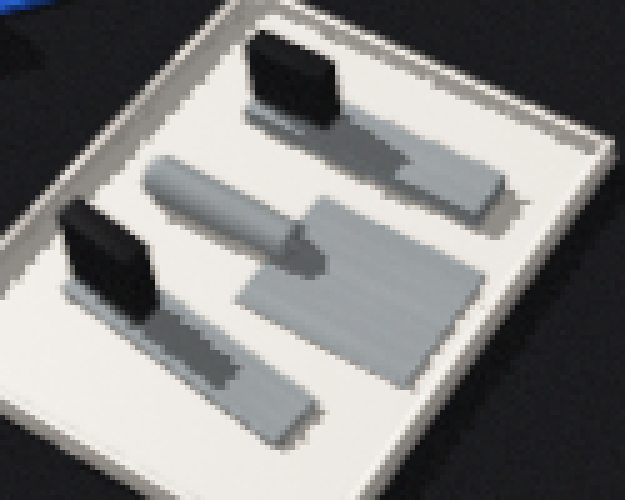

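View pics/c2.png

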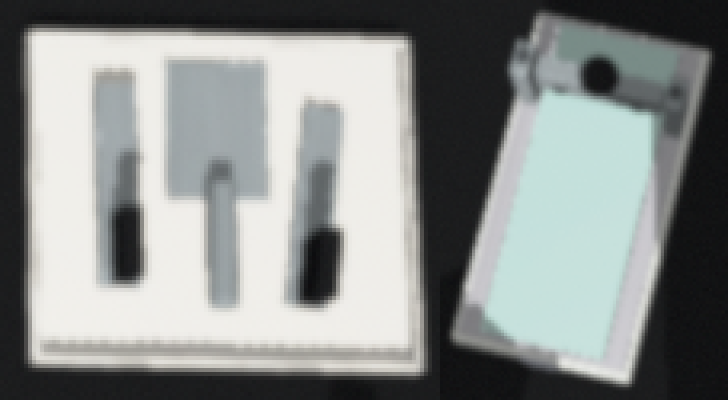

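The far gauge (left in top) shows a tall end face and a large shadow. The near one (right in top, grip ~(606,338)) has a side face about half as high, so it is the thin one. Next: its axis and the coater axis.

```bash
python3 - <<'E'
from h import *
g=lambda x,y,z:at('top',345+x/4,170+y/4,z)
c=lambda x,y,z:at('top',195+(x-440)/3.2,140+y/3.2,z)
tip=(g(305,100,.009)+g(343,103,.009))/2; rl=g(285,303,.009);tl=g(305,100,.009)
print('tip',tip,'rearL',rl,'len',np.hypot(*(tl-rl)[:2]),'yaw',np.degrees(np.arctan2(*(tl-rl)[[1,0]])))
print('griptop',g(326,245,.052))
P=[c(540,12,.03),c(710,48,.03),c(632,383,.03),c(453,342,.03)]
print(np.round(P,4),'C',np.mean(P,0))
for a,b in((3,0),(2,1)):
    d=P[b]-P[a];print(np.hypot(*d[:2]),np.degrees(np.arctan2(d[1],d[0])))
print('pad',c(600,76,.11),'tray',g(25,30,.014),g(412,40,.014),g(425,375,.014),g(27,366,.014))
o=bot.get_obs();print(R.from_quat(o['ee_rot']).as_matrix().round(3).tolist(),o['joint_pos'])
i=ci('wrist');T=R.from_quat(o['ee_rot']).as_matrix();print((T.T@(np.array(i['origin'])-o['position'])).round(3),(T.T@i['rotation']).round(3).tolist())
E
```

```text
tip [ 0.5884018  -0.36914626  0.009     ] rearL [ 0.45996423 -0.33604671  0.009     ] len 0.13119174696549019 yaw -9.257948907720722
griptop [ 0.48918457 -0.35016611  0.052     ]
[[0.721  0.1367 0.03  ]
 [0.6904 0.002  0.03  ]
 [0.4255 0.0637 0.03  ]
 [0.4576 0.1999 0.03  ]] C [0.57365714 0.10057644 0.03      ]
0.27085959756288525 -13.483202283620372
0.27199516717922717 -13.111309822104008
pad [0.64296304 0.08496186 0.11      ] tray [ 0.6349692  -0.18044614  0.014     ] [ 0.62704496 -0.42627571  0.014     ] [ 0.41424272 -0.41774138  0.014     ] [ 0.42131924 -0.17338862  0.014     ]
[[-0.936, 0.353, -0.001], [0.353, 0.936, -0.001], [0.0, -0.001, -1.0]] [ 1.17308305e+00  2.64475499e-01  1.60490187e+00  8.26049223e-08
  1.27370743e+00 -3.68837282e-02]
[ 0.07  -0.    -0.143] [[0.0, -0.96, -0.279], [1.0, 0.0, 0.001], [-0.001, -0.279, 0.96]]
```

step_arm:
  steps:
    - {"dx": -4.5,"dy": -3.9}
    - {"dx": -9,"dy": -7.8}
    - {"dx": -13.6,"dy": -11.7}
    - {"dx": -18.2,"dy": -15.6}
    - {"dx": -22.7,"dy": -19.5}
  fingers: 0.6
  newtons: 40

```text
invalid input at $.steps[0]: expected keys dx, dy, dz, ax, ay, az
```

step_arm:
  steps:
    - {"dx": -2.9,"dy": -5.3}
    - {"dx": -5.8,"dy": -10.5}
    - {"dx": -8.6,"dy": -15.8}
    - {"dx": -11.5,"dy": -21}
    - {"dx": -14.4,"dy": -26.3}

```text
invalid input at $.steps[0]: expected keys dx, dy, dz, ax, ay, az
```

step_arm:
  steps:
    - {"dx": -2.9,"dy": -5.3}
    - {"dx": -5.8,"dy": -10.5}
    - {"dx": -8.6,"dy": -15.8}
    - {"dx": -11.5,"dy": -21}
    - {"dx": -14.4,"dy": -26.3}

```text
invalid input at $.steps[0]: expected keys dx, dy, dz, ax, ay, az
```

step_arm:
  steps:
    - {"dx": -2.9,"dy": -5.3,"az": -6}
    - {"dx": -6,"dy": -11,"dz": 3,"az": -11.4}
    - {"dx": -6,"dy": -11,"dz": 6,"az": -11.4}
    - {"dx": -6,"dy": -11,"dz": 6,"az": -11.4}
    - {"dx": -6,"dy": -11,"dz": 6,"az": -11.4}

```text
invalid input at $.steps[0]: expected keys dx, dy, dz, ax, ay, az
```

All keys are required.

step_arm:
  steps:
    - {"dx": -4.5,"dy": -3.9,"dz": 0,"ax": 0,"ay": 0,"az": 0}
    - {"dx": -9,"dy": -7.8,"dz": 0,"ax": 0,"ay": 0,"az": 0}
    - {"dx": -13.6,"dy": -11.7,"dz": 0,"ax": 0,"ay": 0,"az": 0}
    - {"dx": -18.2,"dy": -15.6,"dz": 0,"ax": 0,"ay": 0,"az": 0}
    - {"dx": -22.7,"dy": -19.5,"dz": 0,"ax": 0,"ay": 0,"az": 0}
  fingers: 0.6
  newtons: 40

```text
time: 0.82
position: [0.3824, 0.3672, 0.2312]
ee_rot: [0.179, 0.984, 0.0, 0.0]
contact_force: [0.2, 0.6, 0.3]
grip_width: 0.0513
gripper_force: 0.0
```

step_arm:
  steps:
    - {"dx": -2.9,"dy": -5.3,"dz": 0,"ax": 0,"ay": 0,"az": 0}
    - {"dx": -5.8,"dy": -10.5,"dz": 0,"ax": 0,"ay": 0,"az": 0}
    - {"dx": -8.6,"dy": -15.8,"dz": 0,"ax": 0,"ay": 0,"az": 0}
    - {"dx": -11.5,"dy": -21,"dz": 0,"ax": 0,"ay": 0,"az": 0}
    - {"dx": -14.4,"dy": -26.3,"dz": 0,"ax": 0,"ay": 0,"az": 0}

```text
time: 1.45
position: [0.4236, 0.0702, 0.2315]
ee_rot: [0.179, 0.984, 0.0, 0.001]
contact_force: [0.7, 0.2, 1.1]
grip_width: 0.0509
gripper_force: 0.0
```

step_arm:
  steps:
    - {"dx": -2.9,"dy": -5.3,"dz": 0,"ax": 0,"ay": 0,"az": 0}
    - {"dx": -5.8,"dy": -10.5,"dz": 0,"ax": 0,"ay": 0,"az": 0}
    - {"dx": -8.6,"dy": -15.8,"dz": 0,"ax": 0,"ay": 0,"az": 0}
    - {"dx": -11.5,"dy": -21,"dz": 0,"ax": 0,"ay": 0,"az": 0}
    - {"dx": -14.4,"dy": -26.3,"dz": 0,"ax": 0,"ay": 0,"az": 0}

```text
time: 2.08
position: [0.4655, -0.2268, 0.2314]
ee_rot: [0.18, 0.984, 0.0, 0.0]
contact_force: [1.1, -0.5, -0.4]
grip_width: 0.0513
gripper_force: 0.0
```

step_arm:
  steps:
    - {"dx": -2.9,"dy": -5.3,"dz": 0,"ax": 0,"ay": 0,"az": -6}
    - {"dx": -6,"dy": -11,"dz": 3,"ax": 0,"ay": 0,"az": -11.4}
    - {"dx": -6,"dy": -11,"dz": 6,"ax": 0,"ay": 0,"az": -11.4}
    - {"dx": -6,"dy": -11,"dz": 6,"ax": 0,"ay": 0,"az": -11.4}
    - {"dx": -6,"dy": -11,"dz": 6,"ax": 0,"ay": 0,"az": -11.4}

```text
time: 2.7
position: [0.4831, -0.3485, 0.172]
ee_rot: [0.081, 0.997, 0.0, 0.0]
contact_force: [0.1, -0.6, 0.6]
grip_width: 0.0512
gripper_force: 0.0
```

```bash
cat > w.py <<'E'
import sys
from h import *
o=bot.get_obs();T=R.from_quat(o['ee_rot']).as_matrix()
print(o['time'],o['position'],'yaw',np.degrees(np.arctan2(T[1,0],T[0,0])),o['joint_pos'].__repr__()[-25:],o['contact_force'])
im=bot.camera('wrist')
cv2.imwrite('pics/'+sys.argv[1],cv2.resize(im,(800,600),interpolation=3)[:,:,::-1])
E
python3 w.py w1.png
```

```text
2.7 [ 0.48313095 -0.34847302  0.17200131] yaw 170.74926620763858 63e+00, -2.07625322e+00]) [ 0.08593538 -0.62513125  0.63464673]
```

View pics/w1.png

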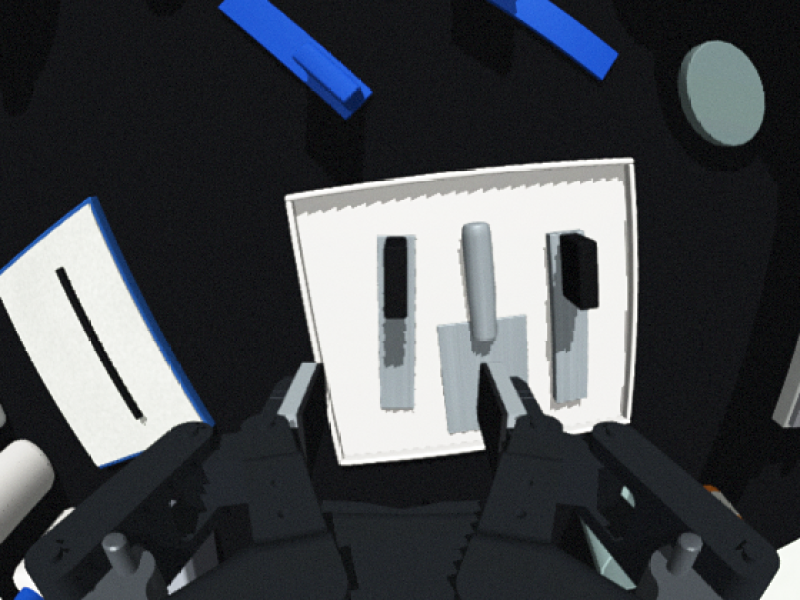

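The wrist view shows the thin gauge on the left: blade rear at (396,236), tip at (397,409), grip top from (385,237) to (408,318).

```bash
python3 - <<'E'
from h import *
o=bot.get_obs();p=o['position'];T=R.from_quat(o['ee_rot']).as_matrix()
w=lambda u,v,z:at('wrist',u*.7,v*.7,z)
r=w(396,236,.009);t=w(397.5,409,.009);d=(t-r)[:2];L=np.hypot(*d);yaw=np.arctan2(d[1],d[0])
print('rear',r,'tip',t,'L',L,'yaw',np.degrees(yaw),'gripc from blade',(r[:2]+t[:2])/2-d/L*.0425)
g=[w(u,v,.052) for u,v in((385,237),(408,237),(408,318),(385,318))]
print('griptop',np.mean(g,0),np.round(g,4).tolist())
for n,q in(('blade',(r+t)/2-np.r_[d/L*.0425,0]),('grip',np.mean(g,0))): print(n,T.T@(q-p))
for u,v in((287,198),(632,160),(632,420),(342,464)):print(w(u,v,.014))
# thick gauge blade for check
print(w(566,232,.015),w(570,402,.015))
E
```

```text
rear [ 0.45755426 -0.34847546  0.009     ] tip [ 0.58588993 -0.3686195   0.009     ] L 0.1299069859743215 yaw -8.920569278812733 gripc from blade [ 0.47973616 -0.35195722]
griptop [ 0.47609141 -0.35074777  0.052     ] [[0.451, -0.3533, 0.052], [0.4531, -0.3403, 0.052], [0.5013, -0.3479, 0.052], [0.4991, -0.3615, 0.052]]
blade [ 0.00361235 -0.00377062  0.16386999]
grip [ 0.00732766 -0.00319499  0.12086288]
[ 0.41933645 -0.41497627  0.014     ]
[ 0.42598321 -0.17721077  0.014     ]
[ 0.63304816 -0.18001662  0.014     ]
[ 0.62722048 -0.42028248  0.014     ]
[ 0.4705874  -0.23370032  0.015     ] [ 0.60179502 -0.23658462  0.015     ]
```

step_arm:
  steps:
    - {"dx": 0.4,"dy": -0.35,"dz": 4,"ax": 0,"ay": 0,"az": -0.2}
    - {"dx": 0.4,"dy": -0.35,"dz": 9,"ax": 0,"ay": 0,"az": -0.2}
    - {"dx": 0.4,"dy": -0.35,"dz": 13,"ax": 0,"ay": 0,"az": -0.2}
    - {"dx": 0.4,"dy": -0.35,"dz": 15.6,"ax": 0,"ay": 0,"az": -0.2}
    - {"dx": 0.4,"dy": -0.35,"dz": 15.6,"ax": 0,"ay": 0,"az": -0.2}
  fingers: 0.5

```text
time: 3.38
position: [0.4779, -0.3502, 0.0147]
ee_rot: [0.078, 0.997, 0.001, -0.001]
contact_force: [0.2, 1.3, 0.2]
grip_width: 0.0424
gripper_force: 0.0
```

step_arm:
  steps:
    - {"dx": 0,"dy": 0,"dz": 0,"ax": 0,"ay": 0,"az": 0}
    - {"dx": 0,"dy": 0,"dz": 0,"ax": 0,"ay": 0,"az": 0}
    - {"dx": 0,"dy": 0,"dz": 0,"ax": 0,"ay": 0,"az": 0}
    - {"dx": 0,"dy": 0,"dz": 0,"ax": 0,"ay": 0,"az": 0}
    - {"dx": 0,"dy": 0,"dz": 0,"ax": 0,"ay": 0,"az": 0}
  fingers: 0
  newtons: 40

```text
time: 4.0
position: [0.4803, -0.3529, 0.0181]
ee_rot: [0.079, 0.997, -0.001, 0.002]
contact_force: [0.4, 1.6, 6.0]
grip_width: 0.0133
gripper_force: 40.6
```

step_arm:
  steps:
    - {"dx": 0,"dy": 0,"dz": -1,"ax": 0,"ay": 0,"az": 0}
    - {"dx": 0,"dy": 0,"dz": -3.5,"ax": 0,"ay": 0,"az": 0}
    - {"dx": 0,"dy": 0,"dz": -7.5,"ax": 0,"ay": 0,"az": 0}
    - {"dx": 0,"dy": 0,"dz": -11.5,"ax": 0,"ay": 0,"az": 0}
    - {"dx": 0.2,"dy": 2,"dz": -13.5,"ax": 0,"ay": 0,"az": 0}

```text
time: 4.62
position: [0.4807, -0.3335, 0.154]
ee_rot: [0.08, 0.997, -0.002, 0.002]
contact_force: [0.6, -0.6, -2.2]
grip_width: 0.0137
gripper_force: 39.4
```

step_arm:
  steps:
    - {"dx": 0.4,"dy": 4.5,"dz": 0,"ax": 0,"ay": 0,"az": 0}
    - {"dx": 0.9,"dy": 9.5,"dz": 0,"ax": 0,"ay": 0,"az": 0}
    - {"dx": 1.4,"dy": 14.5,"dz": 0,"ax": 0,"ay": 0,"az": 0}
    - {"dx": 1.9,"dy": 19.5,"dz": 0,"ax": 0,"ay": 0,"az": 0}
    - {"dx": 2.4,"dy": 24.5,"dz": 0,"ax": 0,"ay": 0,"az": 0}

```text
time: 5.25
position: [0.4941, -0.0845, 0.1508]
ee_rot: [0.079, 0.997, -0.0, 0.0]
contact_force: [1.2, 0.1, -1.9]
grip_width: 0.0138
gripper_force: 39.4
```

step_arm:
  steps:
    - {"dx": 0.5,"dy": 5,"dz": 0,"ax": 0,"ay": 0,"az": 1}
    - {"dx": 0.9,"dy": 10,"dz": 0,"ax": 0,"ay": 0,"az": 2}
    - {"dx": 1.4,"dy": 15,"dz": 0,"ax": 0,"ay": 0,"az": 3}
    - {"dx": 1.8,"dy": 19,"dz": 0,"ax": 0,"ay": 0,"az": 4.2}
    - {"dx": 1.8,"dy": 20.1,"dz": 0,"ax": 0,"ay": 0,"az": 4.2}

```text
time: 5.88
position: [0.5081, 0.1173, 0.1507]
ee_rot: [0.114, 0.993, 0.0, 0.0]
contact_force: [-0.9, -0.6, -0.9]
grip_width: 0.0134
gripper_force: 39.6
```

```bash
python3 w.py w2.png
```

```text
5.875 [0.50810808 0.11734553 0.15072188] yaw 166.89495482029182 70e+00, -1.16308606e+00]) [-0.85946148 -0.63561344 -0.91683248]
```

View pics/w2.png

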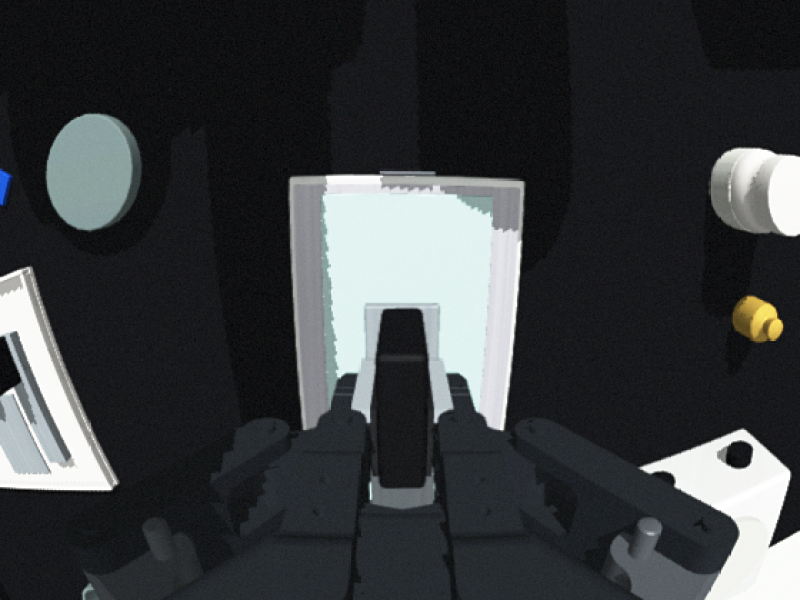

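Wrist view: gauge held level. The bed's near corners are at (290,179) and (524,182), its edges running to about (302,430) and (506,430).

```bash
python3 - <<'E'
from h import *
o=bot.get_obs();p=o['position'];T=R.from_quat(o['ee_rot']).as_matrix()
w=lambda u,v,z:at('wrist',u*.7,v*.7,z)
a,b,c,d=w(290,179,.03),w(524,182,.03),w(302,430,.03),w(506,430,.03)
print(a,b,'width',np.hypot(*(a-b)[:2]))
for q,r in((a,c),(b,d)): print(np.degrees(np.arctan2(*(r-q)[[1,0]])))
m=(a+b)/2; u=(b-a)[:2];u/=np.linalg.norm(u);h=np.array([u[1],-u[0]])*1; print('perp yaw',np.degrees(np.arctan2(h[1],h[0])))
C=m[:2]+.13*h;print('C',C,'bar',m[:2]+.2*h)
# tcp relative to bar line
e=p[:2]-(m[:2]+.2*h);print('tcp in bar frame',e@h,e@np.array([-h[1],h[0]]))
e=p[:2]-np.array([.642,.0848]);print('vs top est',e@h,e@np.array([-h[1],h[0]]))
E
```

```text
[0.42942583 0.07019079 0.03      ] [0.46128774 0.20055108 0.03      ] width 0.1341975692377686
-14.259378957047153
-13.053113519516401
perp yaw -13.734635299705216
C [0.57163953 0.10450563] bar [0.63963794 0.08788585]
tcp in bar frame -0.13445478244735004 -0.0024897871934360717
vs top est -0.1374819638755803 -5.298433358674995e-05
```

step_arm:
  steps:
    - {"dx": 0,"dy": 0,"dz": 2.5,"ax": 0,"ay": 0,"az": 0.4}
    - {"dx": 0,"dy": 0,"dz": 6,"ax": 0,"ay": 0,"az": 0.4}
    - {"dx": 0,"dy": 0,"dz": 8.5,"ax": 0,"ay": 0,"az": 0.4}
    - {"dx": 0,"dy": 0,"dz": 9.7,"ax": 0,"ay": 0,"az": 0.4}
    - {"dx": 0,"dy": 0,"dz": 9.7,"ax": 0,"ay": 0,"az": 0.4}

```text
time: 6.55
position: [0.5081, 0.1145, 0.0529]
ee_rot: [0.119, 0.993, -0.0, -0.001]
contact_force: [0.2, -0.1, -2.0]
grip_width: 0.0135
gripper_force: 39.6
```

step_arm:
  steps:
    - {"dx": 0,"dy": 0,"dz": 0.05,"ax": 0,"ay": 0,"az": 0}
    - {"dx": 0,"dy": 0,"dz": 0.15,"ax": 0,"ay": 0,"az": 0}
    - {"dx": 0,"dy": 0,"dz": 0.25,"ax": 0,"ay": 0,"az": 0}
    - {"dx": 0,"dy": 0,"dz": 0.3,"ax": 0,"ay": 0,"az": 0}
    - {"dx": 0,"dy": 0,"dz": 0.3,"ax": 0,"ay": 0,"az": 0}

```text
time: 7.18
position: [0.5086, 0.1155, 0.0506]
ee_rot: [0.119, 0.993, 0.0, 0.0]
contact_force: [-0.3, -0.2, 1.6]
grip_width: 0.0134
gripper_force: 39.9
```

step_arm:
  steps:
    - {"dx": 0,"dy": 0,"dz": 0.05,"ax": 0,"ay": 0,"az": 0}
    - {"dx": 0,"dy": 0,"dz": 0.1,"ax": 0,"ay": 0,"az": 0}
    - {"dx": 0,"dy": 0,"dz": 0.15,"ax": 0,"ay": 0,"az": 0}
    - {"dx": 0,"dy": 0,"dz": 0.2,"ax": 0,"ay": 0,"az": 0}
    - {"dx": 0,"dy": 0,"dz": 0.2,"ax": 0,"ay": 0,"az": 0}

```text
time: 7.8
position: [0.5086, 0.1155, 0.0505]
ee_rot: [0.119, 0.993, -0.0, -0.0]
contact_force: [-7.8, -1.1, 16.6]
grip_width: 0.0131
gripper_force: 42.2
```

step_arm:
  steps:
    - {"dx": 0,"dy": 0,"dz": -0.15,"ax": 0,"ay": 0,"az": 0}
    - {"dx": -0.5,"dy": 0,"dz": -0.15,"ax": 0,"ay": 0,"az": 0}
    - {"dx": -1.2,"dy": 0,"dz": -0.15,"ax": 0,"ay": 0,"az": 0}
    - {"dx": -2,"dy": 0,"dz": -0.15,"ax": 0,"ay": 0,"az": 0}
    - {"dx": -2.8,"dy": 0,"dz": -0.15,"ax": 0,"ay": 0,"az": 0}

```text
time: 8.43
position: [0.5351, 0.1092, 0.0505]
ee_rot: [0.119, 0.993, 0.0, -0.001]
contact_force: [-8.2, 2.7, 10.0]
grip_width: 0.0136
gripper_force: 41.3
```

step_arm:
  steps:
    - {"dx": -0.9,"dy": 0,"dz": 0,"ax": 0,"ay": 0,"az": 0}
    - {"dx": -1.8,"dy": 0,"dz": 0,"ax": 0,"ay": 0,"az": 0}
    - {"dx": -2.7,"dy": 0,"dz": 0,"ax": 0,"ay": 0,"az": 0}
    - {"dx": -3.6,"dy": 0,"dz": 0,"ax": 0,"ay": 0,"az": 0}
    - {"dx": -4.2,"dy": 0,"dz": 0,"ax": 0,"ay": 0,"az": 0}

```text
time: 9.05
position: [0.5762, 0.0992, 0.0505]
ee_rot: [0.119, 0.993, 0.0, -0.001]
contact_force: [-8.1, 2.2, 9.4]
grip_width: 0.0131
gripper_force: 41.2
```

```bash
python3 - <<'E'
from h import *
a=bot.camera('scene')[180:280,240:365];b=bot.camera('top')[130:230,205:305]
cv2.imwrite('pics/c3.png',np.hstack([cv2.resize(a,(500,400),interpolation=3),cv2.resize(b,(300,300),interpolation=3) if 0 else cv2.resize(b,(400,400),interpolation=3)[:,:300]])[:,:,::-1])
print(bot.get_obs()['position'],bot.get_obs()['contact_force'])
E
```

```text
[0.57730337 0.09895118 0.05050963] [-3.2787983   0.9851145   4.95420801]
```

View pics/c3.png

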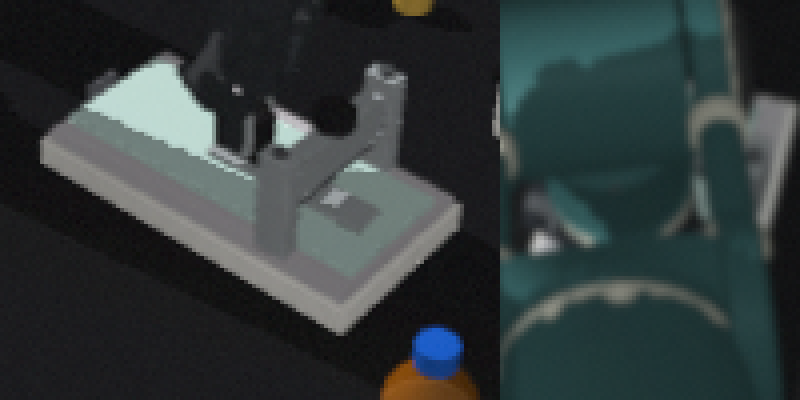

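The scene crop shows the blade tip beyond the bar at crop (362,218), and the pad at (335,112).

```bash
python3 - <<'E'
from h import *
s=lambda x,y,z:at('scene',240+x/4,180+y/4,z)
h=np.array([np.cos(np.radians(-13.5)),np.sin(np.radians(-13.5))]);l=np.array([-h[1],h[0]]);B=np.array([.641,.086])
for n,q in(('tip',s(362,218,.042)),('pad',s(335,108,.112)),('padhi',s(335,112,.105))):print(n,q,(q[:2]-B)@h,(q[:2]-B)@l)
o=bot.get_obs();T=R.from_quat(o['ee_rot']).as_matrix();e=o['position'][:2]-B;print(e@h,e@l,o['position'],o['contact_force'],T[:2,:2])
E
```

```text
tip [0.67559694 0.06939664 0.042     ] 0.03751699943329939 -0.008068115831798322
pad [0.64456544 0.08572237 0.112     ] 0.003531734353776088 0.0005623733117073727
padhi [0.6431715  0.09038785 0.105     ] 0.001087180350909336 0.004773542910041331
-0.0649600828133214 -0.00227634939735171 [0.57730337 0.09895118 0.05050963] [-3.2787983   0.9851145   4.95420801] [[-0.97164323  0.23645045]
 [ 0.23645074  0.97164343]]
```

step_arm:
  steps:
    - {"dx": 0,"dy": 0,"dz": -0.04,"ax": 0,"ay": 0,"az": 0}
    - {"dx": 0,"dy": 0,"dz": -0.04,"ax": 0,"ay": 0,"az": 0}
    - {"dx": 0,"dy": 0,"dz": -0.04,"ax": 0,"ay": 0,"az": 0}
    - {"dx": 0,"dy": 0,"dz": -0.04,"ax": 0,"ay": 0,"az": 0}
    - {"dx": 0,"dy": 0,"dz": -0.04,"ax": 0,"ay": 0,"az": 0}
  fingers: 0.4

```text
time: 9.78
position: [0.5764, 0.0988, 0.0501]
ee_rot: [0.119, 0.993, -0.0, -0.0]
contact_force: [-0.2, -0.2, -0.3]
grip_width: 0.0341
gripper_force: 0.0
```

step_arm:
  steps:
    - {"dx": 0,"dy": 0,"dz": -1.5,"ax": 0,"ay": 0,"az": 0}
    - {"dx": 0,"dy": 0,"dz": -4.5,"ax": 0,"ay": 0,"az": 0}
    - {"dx": 0,"dy": 0,"dz": -8,"ax": 0,"ay": 0,"az": 0}
    - {"dx": 0,"dy": 0,"dz": -11.5,"ax": 0,"ay": 0,"az": 0}
    - {"dx": 0,"dy": 0,"dz": -12,"ax": 0,"ay": 0,"az": 0}

```text
time: 10.4
position: [0.5791, 0.0992, 0.175]
ee_rot: [0.119, 0.993, 0.001, 0.004]
contact_force: [0.9, 0.2, 0.1]
grip_width: 0.034
gripper_force: 0.0
```

step_arm:
  steps:
    - {"dx": -2.5,"dy": 0.1,"dz": 0,"ax": 0,"ay": 0,"az": 0}
    - {"dx": -5.5,"dy": 0.2,"dz": 0,"ax": 0,"ay": 0,"az": 0}
    - {"dx": -6.7,"dy": 0.25,"dz": 0,"ax": 0,"ay": 0,"az": 0}
    - {"dx": -6.7,"dy": 0.25,"dz": 0,"ax": 0,"ay": 0,"az": 0}
    - {"dx": -6.7,"dy": 0.25,"dz": 0,"ax": 0,"ay": 0,"az": 0}
  fingers: 0

```text
time: 11.02
position: [0.641, 0.0855, 0.1696]
ee_rot: [0.119, 0.993, -0.0, -0.001]
contact_force: [-1.0, 0.2, 0.4]
grip_width: 0.0001
gripper_force: 0.0
```

```bash
python3 w.py w3.png
```

```text
11.025 [0.64099399 0.08554422 0.16958695] yaw 166.33354557502443 27e+00, -1.23823394e+00]) [-0.98602154  0.23954226  0.36505165]
```

View pics/w3.png

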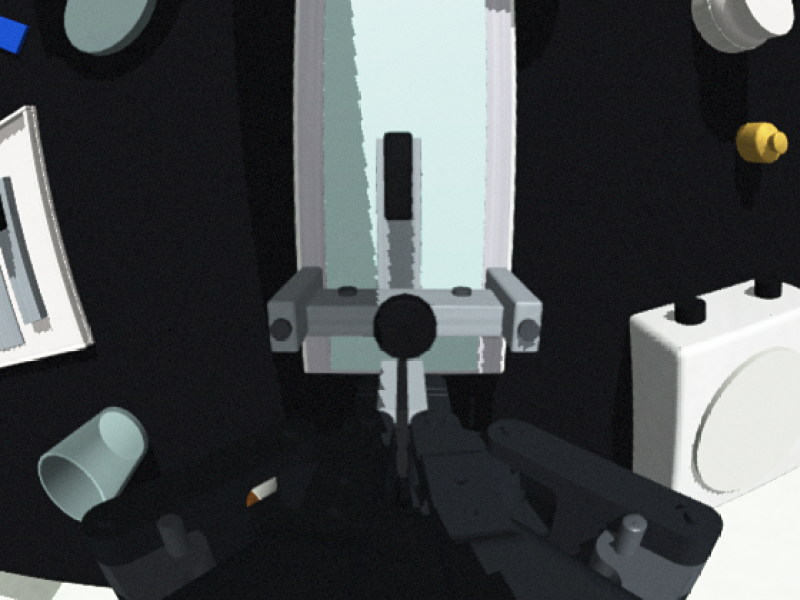

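Pad centre at (405,327), grip top centre at (398,177).

```bash
python3 - <<'E'
from h import *
o=bot.get_obs();p=o['position'];T=R.from_quat(o['ee_rot']).as_matrix()
w=lambda u,v,z:at('wrist',u*.7,v*.7,z)
for n,q in(('pad',w(405,327,.113)),('grip',w(398,177,.085))):print(n,q,T.T@(q-p))
E
```

```text
pad [0.64135471 0.08682746 0.113     ] [-8.85960319e-05  1.31697553e-03  5.67591253e-02]
grip [0.57562668 0.09940657 0.085     ] [ 0.06671354 -0.00197112  0.08484953]
```

step_arm:
  steps:
    - {"dx": 0,"dy": 0.1,"dz": 2,"ax": 0,"ay": 0,"az": 0}
    - {"dx": 0,"dy": 0.1,"dz": 4,"ax": 0,"ay": 0,"az": 0}
    - {"dx": 0,"dy": 0.1,"dz": 5,"ax": 0,"ay": 0,"az": 0}
    - {"dx": 0,"dy": 0.1,"dz": 5.3,"ax": 0,"ay": 0,"az": 0}
    - {"dx": 0,"dy": 0.1,"dz": 5.3,"ax": 0,"ay": 0,"az": 0}

```text
time: 11.7
position: [0.6424, 0.0864, 0.117]
ee_rot: [0.119, 0.993, -0.0, -0.0]
contact_force: [0.0, -0.2, 0.2]
grip_width: 0.0001
gripper_force: 0.0
```

step_arm:
  steps:
    - {"dx": 0,"dy": 0,"dz": 0.05,"ax": 0,"ay": 0,"az": 0}
    - {"dx": 0,"dy": 0,"dz": 0.1,"ax": 0,"ay": 0,"az": 0}
    - {"dx": 0,"dy": 0,"dz": 0.15,"ax": 0,"ay": 0,"az": 0}
    - {"dx": 0,"dy": 0,"dz": 0.2,"ax": 0,"ay": 0,"az": 0}
    - {"dx": 0,"dy": 0,"dz": 0.25,"ax": 0,"ay": 0,"az": 0}

```text
time: 12.32
position: [0.6424, 0.0863, 0.1147]
ee_rot: [0.119, 0.993, -0.0, 0.0]
contact_force: [0.4, 0.0, -0.1]
grip_width: -0.0002
gripper_force: 0.0
```

step_arm:
  steps:
    - {"dx": 0,"dy": 0,"dz": 0.05,"ax": 0,"ay": 0,"az": 0}
    - {"dx": 0,"dy": 0,"dz": 0.1,"ax": 0,"ay": 0,"az": 0}
    - {"dx": 0,"dy": 0,"dz": 0.15,"ax": 0,"ay": 0,"az": 0}
    - {"dx": 0,"dy": 0,"dz": 0.2,"ax": 0,"ay": 0,"az": 0}
    - {"dx": 0,"dy": 0,"dz": 0.2,"ax": 0,"ay": 0,"az": 0}

```text
time: 12.95
position: [0.6424, 0.0864, 0.1131]
ee_rot: [0.119, 0.993, -0.0, 0.0]
contact_force: [-1.7, 0.0, 2.8]
grip_width: -0.0001
gripper_force: 1.5
```

step_arm:
  steps:
    - {"dx": 0,"dy": 0,"dz": 0.06,"ax": 0,"ay": 0,"az": 0}
    - {"dx": 0,"dy": 0,"dz": 0.12,"ax": 0,"ay": 0,"az": 0}
    - {"dx": 0,"dy": 0,"dz": 0.18,"ax": 0,"ay": 0,"az": 0}
    - {"dx": 0,"dy": 0,"dz": 0.24,"ax": 0,"ay": 0,"az": 0}
    - {"dx": 0,"dy": 0,"dz": 0.3,"ax": 0,"ay": 0,"az": 0}

```text
time: 13.58
position: [0.6424, 0.0864, 0.1096]
ee_rot: [0.119, 0.993, 0.0, -0.0]
contact_force: [-1.4, 0.3, 4.0]
grip_width: 0.0001
gripper_force: 2.0
```

```bash
python3 - <<'E'
from h import *
a=bot.camera('scene')[190:265,285:385]
cv2.imwrite('pics/c4.png',cv2.resize(a,(800,600),interpolation=3)[:,:,::-1])
E
```

```text
(no output)
```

View pics/c4.png

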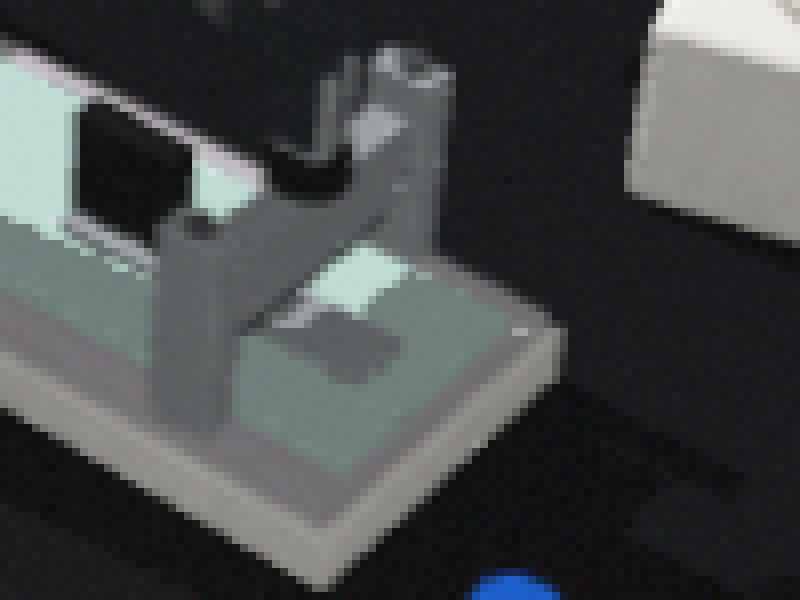

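step_arm:
  steps:
    - {"dx": 0,"dy": 0,"dz": 0.03,"ax": 0,"ay": 0,"az": 0}
    - {"dx": 0,"dy": 0,"dz": 0.06,"ax": 0,"ay": 0,"az": 0}
    - {"dx": 0,"dy": 0,"dz": 0.09,"ax": 0,"ay": 0,"az": 0}
    - {"dx": 0,"dy": 0,"dz": 0.12,"ax": 0,"ay": 0,"az": 0}
    - {"dx": 0,"dy": 0,"dz": 0.12,"ax": 0,"ay": 0,"az": 0}

```text
time: 14.25
position: [0.6424, 0.0864, 0.1085]
ee_rot: [0.119, 0.993, 0.0, 0.0]
contact_force: [-1.5, 0.0, 3.9]
grip_width: -0.0
gripper_force: 1.9
```

step_arm:
  steps:
    - {"dx": 0,"dy": 0,"dz": 0.03,"ax": 0,"ay": 0,"az": 0}
    - {"dx": 0,"dy": 0,"dz": 0.06,"ax": 0,"ay": 0,"az": 0}
    - {"dx": 0,"dy": 0,"dz": 0.09,"ax": 0,"ay": 0,"az": 0}
    - {"dx": 0,"dy": 0,"dz": 0.12,"ax": 0,"ay": 0,"az": 0}
    - {"dx": 0,"dy": 0,"dz": 0.12,"ax": 0,"ay": 0,"az": 0}

```text
time: 14.88
position: [0.6424, 0.0864, 0.1072]
ee_rot: [0.119, 0.993, 0.0, -0.0]
contact_force: [-1.2, -0.4, 3.6]
grip_width: 0.0001
gripper_force: 1.9
```

step_arm:
  steps:
    - {"dx": 0,"dy": 0,"dz": 0.03,"ax": 0,"ay": 0,"az": 0}
    - {"dx": 0,"dy": 0,"dz": 0.06,"ax": 0,"ay": 0,"az": 0}
    - {"dx": 0,"dy": 0,"dz": 0.09,"ax": 0,"ay": 0,"az": 0}
    - {"dx": 0,"dy": 0,"dz": 0.12,"ax": 0,"ay": 0,"az": 0}
    - {"dx": 0,"dy": 0,"dz": 0.12,"ax": 0,"ay": 0,"az": 0}

```text
time: 15.5
position: [0.6424, 0.0864, 0.106]
ee_rot: [0.119, 0.993, -0.0, -0.0]
contact_force: [-2.2, -0.3, 4.0]
grip_width: -0.0001
gripper_force: 1.9
```

step_arm:
  steps:
    - {"dx": 0,"dy": 0,"dz": 0.03,"ax": 0,"ay": 0,"az": 0}
    - {"dx": 0,"dy": 0,"dz": 0.06,"ax": 0,"ay": 0,"az": 0}
    - {"dx": 0,"dy": 0,"dz": 0.09,"ax": 0,"ay": 0,"az": 0}
    - {"dx": 0,"dy": 0,"dz": 0.12,"ax": 0,"ay": 0,"az": 0}
    - {"dx": 0,"dy": 0,"dz": 0.12,"ax": 0,"ay": 0,"az": 0}

```text
time: 16.12
position: [0.6424, 0.0864, 0.1048]
ee_rot: [0.119, 0.993, -0.0, -0.0]
contact_force: [-1.8, 0.3, 2.5]
grip_width: -0.0
gripper_force: 1.9
```

step_arm:
  steps:
    - {"dx": 0,"dy": 0,"dz": 0.03,"ax": 0,"ay": 0,"az": 0}
    - {"dx": 0,"dy": 0,"dz": 0.06,"ax": 0,"ay": 0,"az": 0}
    - {"dx": 0,"dy": 0,"dz": 0.09,"ax": 0,"ay": 0,"az": 0}
    - {"dx": 0,"dy": 0,"dz": 0.12,"ax": 0,"ay": 0,"az": 0}
    - {"dx": 0,"dy": 0,"dz": 0.12,"ax": 0,"ay": 0,"az": 0}

```text
time: 16.75
position: [0.6424, 0.0864, 0.1036]
ee_rot: [0.119, 0.993, 0.0, -0.0]
contact_force: [-0.4, 0.7, 3.5]
grip_width: 0.0
gripper_force: 1.9
```

step_arm:
  steps:
    - {"dx": 0,"dy": 0,"dz": 0.03,"ax": 0,"ay": 0,"az": 0}
    - {"dx": 0,"dy": 0,"dz": 0.06,"ax": 0,"ay": 0,"az": 0}
    - {"dx": 0,"dy": 0,"dz": 0.09,"ax": 0,"ay": 0,"az": 0}
    - {"dx": 0,"dy": 0,"dz": 0.12,"ax": 0,"ay": 0,"az": 0}
    - {"dx": 0,"dy": 0,"dz": 0.12,"ax": 0,"ay": 0,"az": 0}

```text
time: 17.38
position: [0.6424, 0.0864, 0.1024]
ee_rot: [0.119, 0.993, -0.0, -0.0]
contact_force: [-0.8, -0.5, 3.8]
grip_width: -0.0003
gripper_force: 1.9
```

step_arm:
  steps:
    - {"dx": 0,"dy": 0,"dz": 0.03,"ax": 0,"ay": 0,"az": 0}
    - {"dx": 0,"dy": 0,"dz": 0.06,"ax": 0,"ay": 0,"az": 0}
    - {"dx": 0,"dy": 0,"dz": 0.09,"ax": 0,"ay": 0,"az": 0}
    - {"dx": 0,"dy": 0,"dz": 0.12,"ax": 0,"ay": 0,"az": 0}
    - {"dx": 0,"dy": 0,"dz": 0.12,"ax": 0,"ay": 0,"az": 0}

```text
time: 18.0
position: [0.6424, 0.0864, 0.1012]
ee_rot: [0.119, 0.993, -0.0, -0.0]
contact_force: [-0.3, -0.0, 3.1]
grip_width: -0.0001
gripper_force: 1.9
```

step_arm:
  steps:
    - {"dx": 0,"dy": 0,"dz": 0.03,"ax": 0,"ay": 0,"az": 0}
    - {"dx": 0,"dy": 0,"dz": 0.06,"ax": 0,"ay": 0,"az": 0}
    - {"dx": 0,"dy": 0,"dz": 0.09,"ax": 0,"ay": 0,"az": 0}
    - {"dx": 0,"dy": 0,"dz": 0.12,"ax": 0,"ay": 0,"az": 0}
    - {"dx": 0,"dy": 0,"dz": 0.12,"ax": 0,"ay": 0,"az": 0}

```text
time: 18.62
position: [0.6424, 0.0864, 0.1009]
ee_rot: [0.119, 0.993, -0.0, 0.0]
contact_force: [-3.8, -0.5, 7.9]
grip_width: 0.0
gripper_force: 3.9
```

step_arm:
  steps:
    - {"dx": 0,"dy": 0,"dz": 0.01,"ax": 0,"ay": 0,"az": 0}
    - {"dx": 0,"dy": 0,"dz": 0.02,"ax": 0,"ay": 0,"az": 0}
    - {"dx": 0,"dy": 0,"dz": 0.03,"ax": 0,"ay": 0,"az": 0}
    - {"dx": 0,"dy": 0,"dz": 0.04,"ax": 0,"ay": 0,"az": 0}
    - {"dx": 0,"dy": 0,"dz": 0.04,"ax": 0,"ay": 0,"az": 0}

```text
time: 19.25
position: [0.6424, 0.0864, 0.1009]
ee_rot: [0.119, 0.993, 0.0, 0.0]
contact_force: [-4.0, -1.0, 9.4]
grip_width: 0.0
gripper_force: 4.8
```

step_arm:
  steps:
    - {"dx": 0,"dy": 0,"dz": -0.5,"ax": 0,"ay": 0,"az": 0}
    - {"dx": 0,"dy": 0,"dz": -2,"ax": 0,"ay": 0,"az": 0}
    - {"dx": 0,"dy": 0,"dz": -4.5,"ax": 0,"ay": 0,"az": 0}
    - {"dx": 0,"dy": 0,"dz": -6,"ax": 0,"ay": 0,"az": 0}
    - {"dx": 0,"dy": 0,"dz": -6,"ax": 0,"ay": 0,"az": 0}

```text
time: 19.88
position: [0.6438, 0.0865, 0.1619]
ee_rot: [0.119, 0.993, 0.0, 0.002]
contact_force: [-0.2, -0.6, -0.7]
grip_width: 0.0001
gripper_force: 0.0
```

step_arm:
  steps:
    - {"dx": 2,"dy": -0.1,"dz": 0,"ax": 0,"ay": 0,"az": 0}
    - {"dx": 4.5,"dy": -0.2,"dz": 0,"ax": 0,"ay": 0,"az": 0}
    - {"dx": 6.7,"dy": -0.35,"dz": 0,"ax": 0,"ay": 0,"az": 0}
    - {"dx": 6.7,"dy": -0.35,"dz": 0,"ax": 0,"ay": 0,"az": 0}
    - {"dx": 6.7,"dy": -0.35,"dz": 0,"ax": 0,"ay": 0,"az": 0}
  fingers: 0.4

```text
time: 20.5
position: [0.5769, 0.0987, 0.1594]
ee_rot: [0.119, 0.993, -0.0, 0.0]
contact_force: [0.1, 0.3, 0.8]
grip_width: 0.034
gripper_force: 0.0
```

step_arm:
  steps:
    - {"dx": 0,"dy": 0,"dz": 3,"ax": 0,"ay": 0,"az": 0}
    - {"dx": 0,"dy": 0,"dz": 6.5,"ax": 0,"ay": 0,"az": 0}
    - {"dx": 0,"dy": 0,"dz": 9.5,"ax": 0,"ay": 0,"az": 0}
    - {"dx": 0,"dy": 0,"dz": 10.8,"ax": 0,"ay": 0,"az": 0}
    - {"dx": 0,"dy": 0,"dz": 10.8,"ax": 0,"ay": 0,"az": 0}

```text
time: 21.12
position: [0.5762, 0.0986, 0.0507]
ee_rot: [0.119, 0.993, -0.0, -0.001]
contact_force: [-0.5, 0.1, 1.0]
grip_width: 0.0338
gripper_force: 0.0
```

step_arm:
  steps:
    - {"dx": 0,"dy": 0,"dz": 0,"ax": 0,"ay": 0,"az": 0}
    - {"dx": 0,"dy": 0,"dz": 0,"ax": 0,"ay": 0,"az": 0}
    - {"dx": 0,"dy": 0,"dz": 0,"ax": 0,"ay": 0,"az": 0}
    - {"dx": 0,"dy": 0,"dz": 0,"ax": 0,"ay": 0,"az": 0}
    - {"dx": 0,"dy": 0,"dz": 0,"ax": 0,"ay": 0,"az": 0}
  fingers: 0
  newtons: 40

```text
time: 21.75
position: [0.578, 0.0989, 0.0532]
ee_rot: [0.119, 0.993, 0.0, 0.002]
contact_force: [1.2, -1.6, 5.8]
grip_width: 0.0134
gripper_force: 40.3
```

step_arm:
  steps:
    - {"dx": 0,"dy": 0,"dz": -0.06,"ax": 0,"ay": 0,"az": 0}
    - {"dx": 0.35,"dy": 0,"dz": -0.06,"ax": 0,"ay": 0,"az": 0}
    - {"dx": 0.7,"dy": 0,"dz": -0.06,"ax": 0,"ay": 0,"az": 0}
    - {"dx": 1.05,"dy": 0,"dz": -0.06,"ax": 0,"ay": 0,"az": 0}
    - {"dx": 1.4,"dy": 0,"dz": -0.06,"ax": 0,"ay": 0,"az": 0}

```text
time: 22.38
position: [0.5658, 0.1019, 0.0532]
ee_rot: [0.119, 0.993, 0.0, 0.003]
contact_force: [11.8, -1.7, 4.8]
grip_width: 0.0136
gripper_force: 40.7
```

step_arm:
  steps:
    - {"dx": 0.35,"dy": 0,"dz": 0,"ax": 0,"ay": 0,"az": 0}
    - {"dx": 0.7,"dy": 0,"dz": 0,"ax": 0,"ay": 0,"az": 0}
    - {"dx": 1.05,"dy": 0,"dz": 0,"ax": 0,"ay": 0,"az": 0}
    - {"dx": 1.4,"dy": 0,"dz": 0,"ax": 0,"ay": 0,"az": 0}
    - {"dx": 1.75,"dy": 0,"dz": 0,"ax": 0,"ay": 0,"az": 0}

```text
time: 23.0
position: [0.5489, 0.106, 0.0532]
ee_rot: [0.119, 0.993, 0.0, 0.003]
contact_force: [12.4, -3.7, 2.4]
grip_width: 0.0136
gripper_force: 40.3
```

Dragging steadily; the tip should be about 10 mm beyond the bar.

step_arm:
  steps:
    - {"dx": 0.35,"dy": 0,"dz": 0,"ax": 0,"ay": 0,"az": 0}
    - {"dx": 0.7,"dy": 0,"dz": 0,"ax": 0,"ay": 0,"az": 0}
    - {"dx": 1.05,"dy": 0,"dz": 0,"ax": 0,"ay": 0,"az": 0}
    - {"dx": 1.4,"dy": 0,"dz": 0,"ax": 0,"ay": 0,"az": 0}
    - {"dx": 1.75,"dy": 0,"dz": 0,"ax": 0,"ay": 0,"az": 0}

```text
time: 23.62
position: [0.5302, 0.1106, 0.0533]
ee_rot: [0.119, 0.993, 0.0, 0.002]
contact_force: [9.9, -2.1, 3.8]
grip_width: 0.0133
gripper_force: 40.7
```

step_arm:
  steps:
    - {"dx": 0.35,"dy": 0,"dz": 0,"ax": 0,"ay": 0,"az": 0}
    - {"dx": 0.7,"dy": 0,"dz": 0,"ax": 0,"ay": 0,"az": 0}
    - {"dx": 1.05,"dy": 0,"dz": 0,"ax": 0,"ay": 0,"az": 0}
    - {"dx": 1.4,"dy": 0,"dz": 0,"ax": 0,"ay": 0,"az": 0}
    - {"dx": 1.75,"dy": 0,"dz": 0,"ax": 0,"ay": 0,"az": 0}

```text
time: 24.25
position: [0.5131, 0.1147, 0.0533]
ee_rot: [0.119, 0.993, 0.0, 0.001]
contact_force: [-0.3, -0.6, 2.2]
grip_width: 0.0131
gripper_force: 39.7
```

step_arm:
  steps:
    - {"dx": 0.5,"dy": 0,"dz": 0,"ax": 0,"ay": 0,"az": 0}
    - {"dx": 1.2,"dy": 0,"dz": 0,"ax": 0,"ay": 0,"az": 0}
    - {"dx": 2,"dy": 0,"dz": 0,"ax": 0,"ay": 0,"az": 0}
    - {"dx": 2.2,"dy": 0,"dz": 0,"ax": 0,"ay": 0,"az": 0}
    - {"dx": 2.2,"dy": 0,"dz": 0,"ax": 0,"ay": 0,"az": 0}

```text
time: 24.88
position: [0.4911, 0.12, 0.0532]
ee_rot: [0.119, 0.993, 0.0, 0.001]
contact_force: [3.7, -1.1, 8.9]
grip_width: 0.0134
gripper_force: 41.0
```

step_arm:
  steps:
    - {"dx": 0,"dy": 0,"dz": -1,"ax": 0,"ay": 0,"az": 0}
    - {"dx": 0,"dy": 0,"dz": -3.5,"ax": 0,"ay": 0,"az": 0}
    - {"dx": 0,"dy": 0,"dz": -7,"ax": 0,"ay": 0,"az": 0}
    - {"dx": 0,"dy": 0,"dz": -9.5,"ax": 0,"ay": 0,"az": 0}
    - {"dx": 0,"dy": 0,"dz": -10,"ax": 0,"ay": 0,"az": 0}

```text
time: 25.5
position: [0.4895, 0.1198, 0.1527]
ee_rot: [0.119, 0.993, 0.0, -0.001]
contact_force: [-0.3, 0.0, -3.1]
grip_width: 0.0133
gripper_force: 39.6
```

step_arm:
  steps:
    - {"dx": -0.6,"dy": -2.5,"dz": 0,"ax": 0,"ay": 0,"az": 0}
    - {"dx": -1.6,"dy": -7,"dz": 0,"ax": 0,"ay": 0,"az": 0}
    - {"dx": -2.7,"dy": -12,"dz": 0,"ax": 0,"ay": 0,"az": 0}
    - {"dx": -3.8,"dy": -17,"dz": 0,"ax": 0,"ay": 0,"az": 0}
    - {"dx": -4.9,"dy": -22,"dz": 0,"ax": 0,"ay": 0,"az": 0}

```text
time: 26.12
position: [0.4835, -0.1063, 0.1498]
ee_rot: [0.119, 0.993, 0.001, -0.003]
contact_force: [0.2, 0.8, -1.4]
grip_width: 0.0135
gripper_force: 39.7
```

step_arm:
  steps:
    - {"dx": -1.1,"dy": -5,"dz": 0,"ax": 0,"ay": 0,"az": -1}
    - {"dx": -2.2,"dy": -10,"dz": 0,"ax": 0,"ay": 0,"az": -2}
    - {"dx": -3.3,"dy": -15,"dz": 0,"ax": 0,"ay": 0,"az": -3}
    - {"dx": -4.4,"dy": -20,"dz": 0,"ax": 0,"ay": 0,"az": -4}
    - {"dx": -5.4,"dy": -24,"dz": 0,"ax": 0,"ay": 0,"az": -4.5}

```text
time: 26.75
position: [0.4796, -0.3519, 0.1494]
ee_rot: [0.08, 0.997, 0.002, -0.002]
contact_force: [0.4, 0.6, -1.8]
grip_width: 0.0134
gripper_force: 39.6
```

step_arm:
  steps:
    - {"dx": 0,"dy": 0,"dz": 2,"ax": 0,"ay": 0,"az": 0}
    - {"dx": 0,"dy": 0,"dz": 5,"ax": 0,"ay": 0,"az": 0}
    - {"dx": 0,"dy": 0,"dz": 8,"ax": 0,"ay": 0,"az": 0}
    - {"dx": 0,"dy": 0,"dz": 9.5,"ax": 0,"ay": 0,"az": 0}
    - {"dx": 0,"dy": 0,"dz": 9.5,"ax": 0,"ay": 0,"az": 0}

```text
time: 27.38
position: [0.4799, -0.3494, 0.0546]
ee_rot: [0.08, 0.997, 0.002, -0.002]
contact_force: [-0.0, 0.5, -1.5]
grip_width: 0.0136
gripper_force: 39.7
```

```bash
python3 w.py w4.png
```

```text
27.375 [ 0.47993458 -0.34936762  0.05462571] yaw 170.85918023037314 06e-01, -2.08271145e+00]) [-0.00859177  0.53760254 -1.47101921]
```

View pics/w4.png

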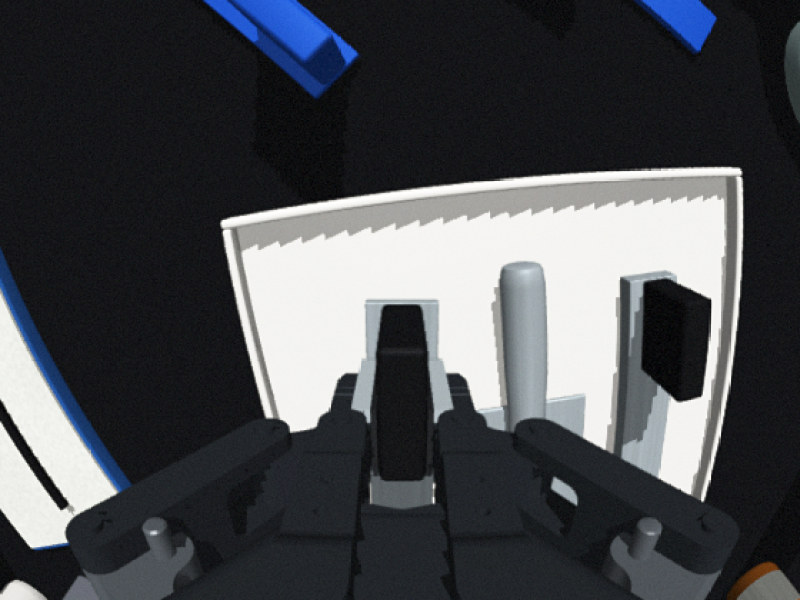

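The gauge is over its old place in the tray, clear of the spatula and walls. Lowering gently.

step_arm:
  steps:
    - {"dx": 0,"dy": 0,"dz": 1,"ax": 0,"ay": 0,"az": 0}
    - {"dx": 0,"dy": 0,"dz": 2,"ax": 0,"ay": 0,"az": 0}
    - {"dx": 0,"dy": 0,"dz": 2.6,"ax": 0,"ay": 0,"az": 0}
    - {"dx": 0,"dy": 0,"dz": 2.8,"ax": 0,"ay": 0,"az": 0}
    - {"dx": 0,"dy": 0,"dz": 2.8,"ax": 0,"ay": 0,"az": 0}

```text
time: 28.05
position: [0.4817, -0.3516, 0.0292]
ee_rot: [0.08, 0.997, 0.0, -0.0]
contact_force: [0.0, -0.2, -1.8]
grip_width: 0.0133
gripper_force: 39.8
```

step_arm:
  steps:
    - {"dx": 0,"dy": 0,"dz": 0.1,"ax": 0,"ay": 0,"az": 0}
    - {"dx": 0,"dy": 0,"dz": 0.2,"ax": 0,"ay": 0,"az": 0}
    - {"dx": 0,"dy": 0,"dz": 0.3,"ax": 0,"ay": 0,"az": 0}
    - {"dx": 0,"dy": 0,"dz": 0.4,"ax": 0,"ay": 0,"az": 0}
    - {"dx": 0,"dy": 0,"dz": 0.4,"ax": 0,"ay": 0,"az": 0}

```text
time: 28.68
position: [0.4817, -0.3515, 0.0252]
ee_rot: [0.08, 0.997, 0.0, -0.0]
contact_force: [0.1, -0.4, -0.4]
grip_width: 0.0134
gripper_force: 39.8
```

step_arm:
  steps:
    - {"dx": 0,"dy": 0,"dz": 0.05,"ax": 0,"ay": 0,"az": 0}
    - {"dx": 0,"dy": 0,"dz": 0.1,"ax": 0,"ay": 0,"az": 0}
    - {"dx": 0,"dy": 0,"dz": 0.15,"ax": 0,"ay": 0,"az": 0}
    - {"dx": 0,"dy": 0,"dz": 0.2,"ax": 0,"ay": 0,"az": 0}
    - {"dx": 0,"dy": 0,"dz": 0.2,"ax": 0,"ay": 0,"az": 0}

```text
time: 29.3
position: [0.4817, -0.3515, 0.0232]
ee_rot: [0.08, 0.997, 0.0, -0.0]
contact_force: [-0.6, -0.7, -1.8]
grip_width: 0.0136
gripper_force: 39.8
```

step_arm:
  steps:
    - {"dx": 0,"dy": 0,"dz": 0.05,"ax": 0,"ay": 0,"az": 0}
    - {"dx": 0,"dy": 0,"dz": 0.1,"ax": 0,"ay": 0,"az": 0}
    - {"dx": 0,"dy": 0,"dz": 0.15,"ax": 0,"ay": 0,"az": 0}
    - {"dx": 0,"dy": 0,"dz": 0.2,"ax": 0,"ay": 0,"az": 0}
    - {"dx": 0,"dy": 0,"dz": 0.2,"ax": 0,"ay": 0,"az": 0}

```text
time: 29.92
position: [0.4818, -0.3515, 0.0212]
ee_rot: [0.08, 0.997, 0.0, -0.0]
contact_force: [-0.5, -0.3, -1.8]
grip_width: 0.0134
gripper_force: 39.8
```

step_arm:
  steps:
    - {"dx": 0,"dy": 0,"dz": 0.04,"ax": 0,"ay": 0,"az": 0}
    - {"dx": 0,"dy": 0,"dz": 0.08,"ax": 0,"ay": 0,"az": 0}
    - {"dx": 0,"dy": 0,"dz": 0.12,"ax": 0,"ay": 0,"az": 0}
    - {"dx": 0,"dy": 0,"dz": 0.15,"ax": 0,"ay": 0,"az": 0}
    - {"dx": 0,"dy": 0,"dz": 0.15,"ax": 0,"ay": 0,"az": 0}

```text
time: 30.55
position: [0.4818, -0.3516, 0.0208]
ee_rot: [0.08, 0.997, -0.0, -0.0]
contact_force: [-3.5, 2.0, 7.2]
grip_width: 0.0134
gripper_force: 41.1
```

Touched down at the expected height. Easing off slightly, releasing and lifting.

step_arm:
  steps:
    - {"dx": 0,"dy": 0,"dz": -0.05,"ax": 0,"ay": 0,"az": 0}
    - {"dx": 0,"dy": 0,"dz": -0.05,"ax": 0,"ay": 0,"az": 0}
    - {"dx": 0,"dy": 0,"dz": -0.05,"ax": 0,"ay": 0,"az": 0}
    - {"dx": 0,"dy": 0,"dz": -0.05,"ax": 0,"ay": 0,"az": 0}
    - {"dx": 0,"dy": 0,"dz": -0.05,"ax": 0,"ay": 0,"az": 0}
  fingers: 0.45

```text
time: 31.18
position: [0.4818, -0.3516, 0.0202]
ee_rot: [0.08, 0.997, 0.0, -0.0]
contact_force: [0.1, -0.1, -0.3]
grip_width: 0.0384
gripper_force: 0.0
```

step_arm:
  steps:
    - {"dx": 0,"dy": 0,"dz": -1.5,"ax": 0,"ay": 0,"az": 0}
    - {"dx": 0,"dy": 0,"dz": -5,"ax": 0,"ay": 0,"az": 0}
    - {"dx": 0,"dy": 0,"dz": -10,"ax": 0,"ay": 0,"az": 0}
    - {"dx": 0,"dy": 0,"dz": -14,"ax": 0,"ay": 0,"az": 0}
    - {"dx": 0,"dy": 0,"dz": -15,"ax": 0,"ay": 0,"az": 0}

```text
time: 31.8
position: [0.4839, -0.3533, 0.1755]
ee_rot: [0.08, 0.997, -0.002, 0.003]
contact_force: [-0.6, -0.7, 0.3]
grip_width: 0.0383
gripper_force: 0.0
```

```bash
python3 - <<'E'
from h import *
a=bot.camera('wrist');b=bot.camera('scene')[190:265,285:385]
cv2.imwrite('pics/f.png',np.hstack([cv2.resize(a,(480,360),interpolation=3),cv2.resize(b,(320,240),interpolation=3).copy() if 0 else np.vstack([cv2.resize(b,(320,240),interpolation=3),np.zeros((120,320,3),np.uint8)])])[:,:,::-1])
E
```

```text
(no output)
```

View pics/f.png

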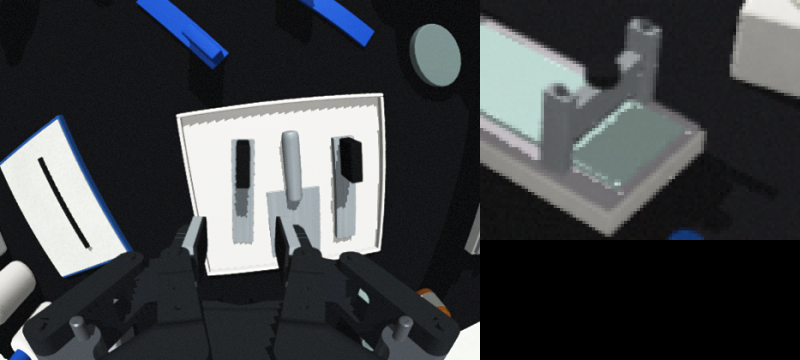

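The gauge (grip at ~(242,163)) lies flat in the tray, the other things are undisturbed, and the bar is at its lowered gap. Handing in.

```bash
python3 -c "
from rig import bot
print(bot.sign_off())"
```

```text
the job is handed in; nothing more can be done
None
```

The coater's gap is set to the thin gauge: I pushed the bar down to about 9.5 N on the blade, and it dragged (10–12 N pull) until it came free. The gauge is released flat in its tray, and I handed the job in at about 32 s; the hand-in gave no verdict.

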